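# Set the jug's filler valve two turns open

## Task

A measuring jug stands under one of the two spouts of the water filler and a small ramekin under the other. Take the valve behind the jug's spout by the crank handle on its handwheel, close it clockwise all the way to its stop, then back it off exactly two full turns from the stop, and finish while still gripping that handle with the wheel at this setting. Leave the other valve as it is, and do not shift the jug, the ramekin or the short tin behind the filler.

Things in the scene. Friction and masses are not known exactly. Their poses are not given: they have to be found in the camera images.
- left_axis (a point): point on the vertical turning axis of the left valve (left as seen from the robot, +y), at the height of the middle of its crank handle, about 259 mm above the worktop; x, y axes are those of the filler, whose spouts point along its -x, towards the robot. The filler is a fixed steel fitting with a 90 x 400 mm base plate and two identical valves 260 mm apart, each with its own spout straight in front of it; nothing on it but the cranks stands higher than 236 mm
- right_axis (a point): the same point for the right valve (-y)
- left_handle: crank handle of the left valve: black upright cylinder, 22 mm in diameter, 46 mm tall, origin at its middle. It stands on the rim of the aluminium handwheel (122 mm over all, 3 spokes), 55 mm from the wheel's axis, its foot 3 mm above the boss on the rim; it spins freely about its own vertical axis, so a gripper may keep its own orientation while carrying it round the circle. It does not rise or sink as the wheel turns
- right_handle: crank handle of the right valve, the same
- left_wheel (a joint): angle of the left handwheel, rad: 0 = closed hard against its stop, growing anticlockwise seen from above (opening); clockwise closes. Goes 5 turns (31.4) to fully open. Starts between a quarter turn and one turn open. Stays where it is left; moving it takes about 2 N at the handle, so the stop is clearly felt. At 0 and at every full turn the handle lies on the spout side of the axis (-x of the filler)
- right_wheel (a joint): angle of the right handwheel, the same
- left_outlet (a point): centre of the mouth of the left spout, 145 mm above the worktop, 120 mm in front of the left valve's axis; outlet tube 22 mm in diameter
- right_outlet (a point): centre of the mouth of the right spout, the same
- measure_jug: plain grey measuring jug with a side handle, 110 x 146 mm, 133 mm tall, loose, under one of the spouts (another jug at the back wall plays no part); origin under the middle of its outline, handle included; the cup's own centre is 18 mm from there along the jug's +y
- ramekin: small plain round ramekin, 67 mm wide, 40 mm tall, loose, under the other spout; origin under its centre
- tin_corn: short round food tin standing alone, 75 mm wide, 58 mm tall, loose, behind the filler; origin under its centre
There are look-alikes about, which are no part of the job. Of the things shaped like the measure_jug, the grey one is meant.

How it is judged:
On the way:
1. the valve of the jug's spout is closed to its stop (((horizontal distance between measure_jug and left_outlet below 0.09 m and value of joint left_wheel below 0.1 rad) or (horizontal distance between measure_jug and right_outlet below 0.09 m and value of joint right_wheel below 0.1 rad))), for 0.2 s.
At the end, for the whole second after the job is handed in: The jug's valve is two full turns (12.57 rad, within 0.2) open from its stop and at rest, its handle held between the fingers (over 1 N, grasp point within 25 mm of the handle's axis, 45 mm of its middle); the other valve's handle is within 15 mm of its start (((horizontal distance between measure_jug and left_outlet below 0.09 m and value of joint left_wheel between 12.366 and 12.766 rad and velocity of joint left_wheel between -0.1 and 0.1 rad/s and contact force between the fingers and left_handle above 1 N and horizontal distance between the grasp point and left_handle below 0.025 m and distance between the grasp point and left_handle below 0.045 m and distance of right_handle from where it was at the start of the episode below 0.015 m) or (horizontal distance between measure_jug and right_outlet below 0.09 m and value of joint right_wheel between 12.366 and 12.766 rad and velocity of joint right_wheel between -0.1 and 0.1 rad/s and contact force between the fingers and right_handle above 1 N and horizontal distance between the grasp point and right_handle below 0.025 m and distance between the grasp point and right_handle below 0.045 m and distance of left_handle from where it was at the start of the episode below 0.015 m))); the arm keeps its last pose, push and grip.
It fails at once if the other valve is turned ((horizontal distance between measure_jug and left_outlet below 0.09 m and distance of right_handle from where it was at the start of the episode above 0.015 m) or (horizontal distance between measure_jug and right_outlet below 0.09 m and distance of left_handle from where it was at the start of the episode above 0.015 m)).
It fails at once if the jug, the ramekin or the tin is shifted by more than 20 mm (distance of any of measure_jug, ramekin, tin_corn from where it was at the start of the episode above 0.02 m).
It also fails if it takes over 72 s, if anything falls off the work surface, if the arm or the gripper's body presses on something with over 40 N, if the wrist force passes 120 N, or if a joint passes its speed limit or range.

## Robot

A 7-joint arm with a two-finger parallel gripper is mounted at the origin on a cart in front of the work surface, level with it; the furniture and walls round the work are solid. World frame = base frame: x ahead of the robot, y to its left, z up, the work surface at z = 0. Lengths are in m, angles in rad, forces in N, time in s.
With the tool pointing down it reaches from about 0.4 to 0.85 m from the base axis. Payload 10.4 kg.
Tool frame: the origin (TCP) lies midway between the tips of the shut fingers; the grasp point (between the pads) lies 19 mm behind it; z points along the fingers, y is the line along which they close (so a half turn about z gives the same grasp; the last joint's range is limited). The gripper opens to 85 mm and grips with 20 to 120 N. Pads are 22 mm wide; open, the fingers measure 114 mm over their backs; the gripper's body (76 mm by 85 mm) begins 54 mm behind the grasp point. The pads swing forward as they close: fully open they stand 13 mm farther back than shut.
Start: joints at [1.314, 0.332, -0.065, 1.46, 0.022, 1.35, -0.088], TCP at [0.145, -0.608, 0.231] pointing down, gripper open.
Joint ranges: [-2.6, 2.6], [-0.5, 2.12], [-1.47, 1.34], [0.16, 2.42], [-1.27, 4.41], [0.06, 2.06], [-2.6, 2.6]. Speed limits (rad/s): [2.22, 2.22, 2.79, 2.79, 3.14, 3.14, 3.14].

## Interface

Orientations are given as a unit quaternion [x, y, z, w].
In Python, from workcell import get_obs, camera, camera_params, hand_in gives the robot as it stands.
- The arm moves only by the tool carry_out, never from a script. Its argument "commands" is a list that holds one entry, the list of rows, each a list of 6 numbers: the shift along the tool's x, y, z in units of 40 mm (1.0 is 40 mm), then the turn, a rotation vector about the tool's x, y, z in units of 6 degrees (1.0 is 6 degrees). In form: [[[x, y, z, ax, ay, az], ...]]. A call has 1 to 20 rows; each row shifts and turns the commanded pose from where the row before left it, along the tool's axes as they then stand; what a row does not reach is not made up. A row lasts 1/12 s, in which the tool goes at most 41.7 mm and 7.16 degrees, less where a joint would pass 70% of its speed; a pose out of reach is approached as far as the arm can. A call is refused whole if a number of a shift passes 1 or a number of a turn 1, either way. A call with a gripper value outside its range is refused whole. "hand" is the closure, from -1 (fully open) to 1 (shut), set as the call begins (left out, the last holds). The fingers move at their own pace and stop on an object; "force" is the grip in N (left out, the last holds). Time passes only in rows, so rows that do not move let the fingers close. It gives the time, the measured TCP pose, the force, the opening and the grip force at its end, in the units of the state.
- get_obs(): the state, without advancing time (a new reading comes with each control period).
- camera(name): name is "side" or "top"; returns the picture (384x512x3 uint8, red, green, blue); there is no depth.
- camera_params(name): a dict with "mtx" (3x3 intrinsics, pixels), "k1" (the pictures are not rectified: a ray, as slopes to the right and down, at radius r is drawn at 1 + k1 r^2 times it, then the intrinsics apply), "R" (3x3) and "t" (3): a world point X has camera coordinates R X + t. Camera axes: x right, y down, z forward; pixel columns grow to the right and rows downward; lengths in m; the calibration is good to about 2 mm. A picture is of the moment at which its call begins. camera_params takes no time and is no camera call.
- hand_in(): hands the job in; it is judged then, once.
The state is a dict: "clock": time; "joint_pos": joint angles; "joint_velocities": joint speeds; "tau": joint torques, N m; "position": TCP position; "ee_rot": TCP orientation; "ft_force": force on the tool from outside, world axes, zero at the start; "torque": the same for the moment, N m; "grip_width": opening from 0.0 (shut) to 1.0 (fully open); "grasp_force": force on a finger pad.
Only numpy, scipy, OpenCV 4.12 (cv2) and the standard library are available. Lean on these libraries where they do the work, as an engineer would, in place of code of your own. Each camera call takes 0.05 s, during which the arm holds its last target. There are 200 camera calls.

## Working session

There is one attempt and no reset: what is moved stays moved. The work goes in short steps, Python scripts to look and compute and a tool call to move; the robot and the scene stay as the last step left them, time stands still between calls to the robot, and variables do not carry over. Pictures are saved under pics/ and viewed, at most 10 in all, crops included, and the job is handed in when it is done.

Besides the shell and the picture viewer there is one more tool, called after "Emit:" as name([rows], argument=value, ...), one row to a line, values as JSON. carry_out: Moves the arm, as the interface text tells. Its arguments: {"type":"object","properties":{"commands":{"type":"array"},"hand":{"type":"number"},"force":{"type":"number"}},"required":["commands"]}

```bash
mkdir -p pics; cat > h.py <<'E'
import numpy as np, cv2
from workcell import get_obs, camera, camera_params, hand_in
def snap(n,f):
    im=camera(n); cv2.imwrite('pics/'+f,im[:,:,::-1]); return im
def proj(n,X):
    p=camera_params(n); c=np.array(p['R'])@np.array(X,float)+np.array(p['t']); s=c[:2]/c[2]; s=s*(1+p['k1']*(s@s)); K=np.array(p['mtx']); return (K@np.r_[s,1])[:2]
def ray(n,uv):
    p=camera_params(n); K=np.array(p['mtx']); d=np.linalg.solve(K,np.r_[uv,1.])[:2]; s=d.copy()
    for _ in range(20): s=d/(1+p['k1']*(s@s))
    R=np.array(p['R']); o=-R.T@np.array(p['t']); v=R.T@np.r_[s,1]; return o,v/np.linalg.norm(v)
def atz(n,uv,z):
    o,v=ray(n,uv); return o+v*(z-o[2])/v[2]
def tri(a,b):
    rs=[ray(*a),ray(*b)]; A=sum(np.eye(3)-np.outer(v,v) for o,v in rs); B=sum((np.eye(3)-np.outer(v,v))@o for o,v in rs); X=np.linalg.solve(A,B)
    return X,[np.linalg.norm(np.cross(X-o,v)) for o,v in rs]
E
python3 - <<'E'
from h import *
a=snap('top','top0.png'); b=snap('side','side0.png')
cv2.imwrite('pics/both.png',np.hstack([a,b])[:,:,::-1][:, :])
for n in ['top','side']:
    p=camera_params(n); print(n,p['mtx'],p['k1'],-np.array(p['R']).T@p['t'],np.array(p['R']).round(2).tolist())
o=get_obs();print(o)
E
```

```text
top [[401.44790582   0.         250.64250131]
 [  0.         401.44790582 198.0615426 ]
 [  0.           0.           1.        ]] -0.04567996793653677 [0.47241415 0.06059619 1.21175325] [[-0.02, -1.0, 0.0], [-0.99, 0.02, -0.12], [0.12, -0.0, -0.99]]
side [[471.30086406   0.         261.9594156 ]
 [  0.         471.30086406 200.38836792]
 [  0.           0.           1.        ]] -0.1649657135340634 [ 0.28515703 -0.81939154  0.64268152] [[0.95, -0.3, 0.02], [-0.13, -0.44, -0.89], [0.28, 0.84, -0.46]]
{'clock': 0.1, 'joint_pos': array([ 1.31440595,  0.33278472, -0.06472918,  1.46084212,  0.02161791,
        1.34989696, -0.08855484]), 'joint_velocities': array([-0.00129097, -0.00274483, -0.00061688, -0.0018872 ,  0.00073558,
       -0.00115142, -0.0005417 ]), 'tau': array([ 2.16123815e-03, -6.26742053e+01,  4.95719060e-02, -3.92430747e+01,
        1.62440323e-02,  6.99672120e-03, -2.11053617e-05]), 'position': array([ 0.14472421, -0.60767597,  0.2306178 ]), 'ee_rot': array([ 9.93175603e-01,  1.16626929e-01, -1.03533781e-04, -6.08659814e-04]), 'ft_force': array([ 0.4625034 , -0.56485331,  0.59240948]), 'torque': array([ 0.00860636, -0.08408333,  0.03050139]), 'grasp_force': 0.0, 'grip_width': 0.9994814974948663}
```

View pics/top0.png

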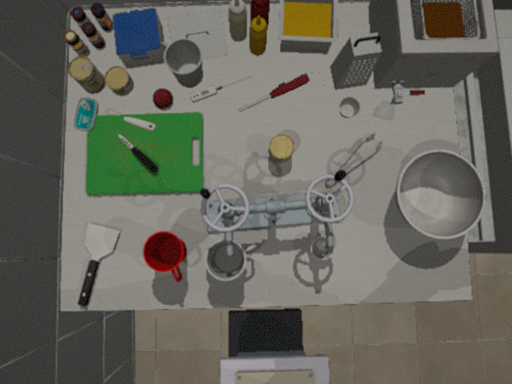

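View pics/side0.png

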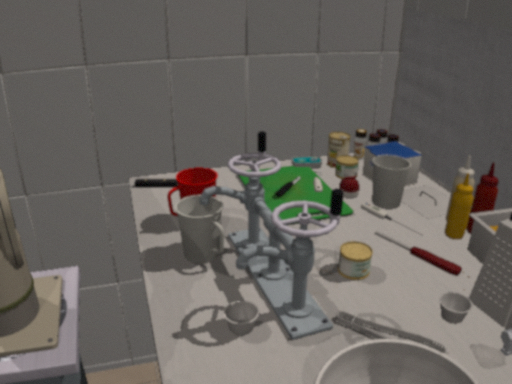

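The top view shows the filler with its wheel hubs at about (226,208) left and (330,199) right, and black cranks at (205,193) and (340,175). Candidates for the jug:
- **Grey at top (226,260), side (202,230):** under the left spout. It fits: it is grey and under a spout, with the ramekin at (320,245) under the other.
- **Red at top (165,250):** wrong colour.
- **Grey at top (184,57):** the one at the back wall.

I'll confirm it in an enlarged crop.

```bash
python3 - <<'E'
import cv2,numpy as np
a=cv2.imread('pics/top0.png')[165:295,180:280]; b=cv2.imread('pics/side0.png')[120:250,190:290]
f=lambda i:cv2.convertScaleAbs(cv2.resize(i,(400,520),interpolation=cv2.INTER_CUBIC),alpha=1.6)
cv2.imwrite('pics/crop.png',np.hstack([f(a),f(b)]))
E
```

```text
(no output)
```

View pics/crop.png

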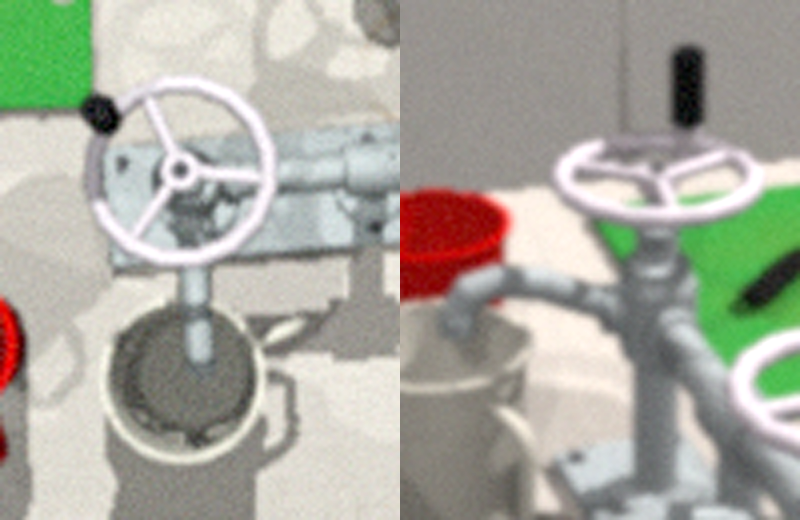

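The crop confirms it: the grey jug's mouth, at top (226,259), is under the left spout. The left hub is at top (225,207.5) / side (253.8,167.5). The handle is at top (205.2,193.2) / side (262,141.8).

```bash
python3 - <<'E'
from h import *
H=tri(('top',(225,207.5)),('side',(253.8,167.5)));print('hub',H)
h=tri(('top',(205.2,193.2)),('side',(262,137)));print('handle',h)
for z in (.259,.272,.28): print(z,atz('top',(205.2,193.2),z))
for z in (.22,.225,.23,.235):
    a=atz('top',(225,207.5),z);b=atz('top',(330,199),z);d=a-b;print(z,a,b,np.hypot(*d[:2]),np.arctan2(-d[0],d[1]))
print(atz('top',(226,259),.133),proj('top',[.4,.15,0]))
from scipy.spatial.transform import Rotation as R
print(R.from_quat(get_obs()['ee_rot']).as_matrix().round(3))
E
```

```text
hub (array([0.57324211, 0.12213009, 0.2156585 ]), [np.float64(0.0003669329515582508), np.float64(0.00036693295155825834)])
handle (array([0.60398363, 0.16465716, 0.2712521 ]), [np.float64(0.0009587803825608053), np.float64(0.0009587803825607123)])
0.259 [0.6047545  0.16626609 0.259     ]
0.272 [0.60294876 0.16482426 0.272     ]
0.28 [0.60183753 0.16393698 0.28      ]
0.22 [0.57315747 0.12176982 0.22      ] [ 0.58812405 -0.14017266  0.22      ] 0.2623697021338509 0.057074849988528444
0.225 [0.57264957 0.12146141 0.225     ] [ 0.58754069 -0.13916046  0.225     ] 0.26104694517239324 0.05707484998852841
0.23 [0.57214166 0.121153   0.23      ] [ 0.58695733 -0.13814827  0.23      ] 0.2597241882109355 0.05707484998852838
0.235 [0.57163376 0.12084459 0.235     ] [ 0.58637397 -0.13713608  0.235     ] 0.2584014312494778 0.05707484998852836
[0.44423755 0.12677296 0.133     ] [221.18168709 272.92076907]
[[ 0.973  0.232 -0.   ]
 [ 0.232 -0.973  0.001]
 [-0.    -0.001 -1.   ]]
```

Emit:
carry_out([
  [[0,0,-0.7,0,0,0.447],[0,0,-0.7,0,0,0.447],[0,0,-0.7,0,0,0.447],[0,0,-0.7,0,0,0.447],[0,0,-0.7,0,0,0.447],[0.7,-0.5,0,0,0,0],[0.7,-0.5,0,0,0,0],[0.7,-0.5,0,0,0,0],[0.7,-0.5,0,0,0,0],[0.7,-0.5,0,0,0,0],[0.7,-0.5,0,0,0,0],[0.7,-0.5,0,0,0,0],[0.7,-0.5,0,0,0,0],[0.6,-0.7,0,0,0,0],[0.5,-0.7,0,0,0,0],[0.5,-0.7,0,0,0,0],[0.5,-0.7,0,0,0,0],[0.5,-0.7,0,0,0,0],[0.2,-0.7,0,0,0,0],[0,0,0,0,0,0]],
], hand=-1, force=60)

```text
clock: 1.77
position: [0.4837, -0.2732, 0.3713]
ee_rot: [1.0, 0.005, 0.0, -0.001]
ft_force: [-0.2, 1.7, 0.3]
grip_width: 1.0
grasp_force: 0.0
```

```bash
python3 - <<'E'
from h import *
from scipy.spatial.transform import Rotation as R
o=get_obs();print(o['position'],o['joint_pos'].round(2),o['clock'],R.from_quat(o['ee_rot']).as_matrix().round(3))
E
```

```text
[ 0.48372406 -0.27318277  0.37130093] [ 0.73  0.16 -0.34  1.39  0.05  1.6  -1.17] 1.7667 [[ 1.     0.009  0.001]
 [ 0.009 -1.     0.002]
 [ 0.001 -0.002 -1.   ]]
```

Emit:
carry_out([
  [[0.23,-0.84,0,0,0,0],[0.23,-0.84,0,0,0,0],[0.23,-0.84,0,0,0,0],[0.23,-0.84,0,0,0,0],[0.23,-0.84,0,0,0,0],[0.23,-0.84,0,0,0,0],[0.23,-0.84,0,0,0,0],[0.23,-0.84,0,0,0,0],[0.23,-0.84,0,0,0,0],[0.23,-0.84,0,0,0,0],[0.23,-0.84,0,0,0,0],[0.23,-0.84,0,0,0,0],[0.23,-0.84,0,0,0,0],[0,0,0,0,0,0],[0,0,0,0,0,0]],
])

```text
clock: 3.02
position: [0.6003, 0.159, 0.3703]
ee_rot: [1.0, 0.002, -0.001, -0.0]
ft_force: [-0.9, -1.4, 0.2]
grip_width: 0.999
grasp_force: 0.0
```

```bash
python3 - <<'E'
from h import *
o=get_obs();print(o['position'],o['joint_pos'].round(2))
a=snap('top','top1.png'); b=snap('side','side1.png')
f=lambda i:cv2.convertScaleAbs(cv2.resize(i,(400,520),interpolation=cv2.INTER_CUBIC),alpha=1.6)
cv2.imwrite('pics/crop1.png',np.hstack([f(a[140:270,160:260]),f(b[70:200,210:310])])[:,:,::-1])
E
```

```text
[0.60025019 0.1589862  0.37029286] [ 0.12  0.36 -0.63  1.19  0.21  1.65 -2.03]
```

View pics/crop1.png

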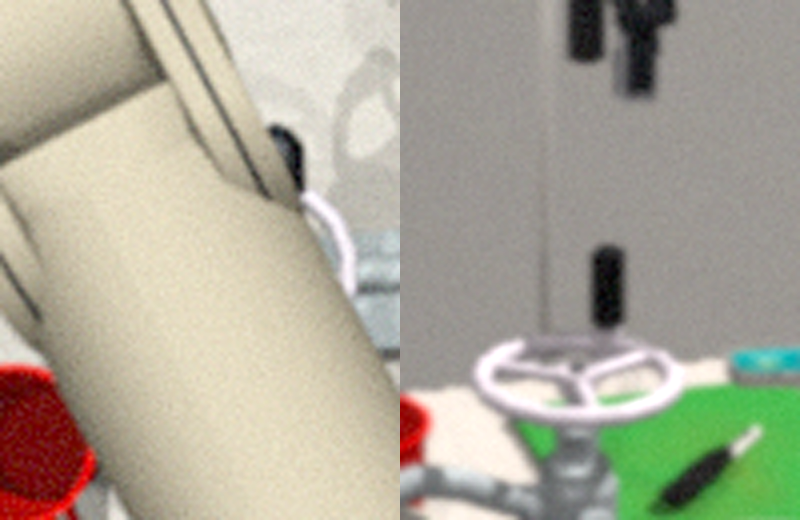

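The crop shows the two finger tips, at about (585,55) and (640,95), straddling the handle column at (608,285). The grip is lined up apart from a few mm in y, so I'll correct that and go down.

Emit:
carry_out([
  [[0.08,-0.15,0,0,0,0],[0,0,0.5,0,0,0],[0,0,0.5,0,0,0],[0,0,0.5,0,0,0],[0,0,0.5,0,0,0],[0,0,0.4,0,0,0],[0,0,0.3,0,0,0],[0,0,0.25,0,0,0],[0,0,0.2,0,0,0],[0,0,0,0,0,0],[0,0,0,0,0,0]],
])

```text
clock: 4.03
position: [0.6039, 0.1626, 0.2456]
ee_rot: [1.0, -0.0, 0.0, 0.0]
ft_force: [0.5, 0.1, -0.5]
grip_width: 1.0
grasp_force: 0.0
```

Emit:
carry_out([
  [[0,0,0,0,0,0],[0,0,0,0,0,0],[0,0,0,0,0,0],[0,0,0,0,0,0],[0,0,0,0,0,0],[0,0,0,0,0,0],[0,0,0,0,0,0],[0,0,0,0,0,0]],
], hand=1, force=40)

```text
clock: 4.7
position: [0.604, 0.1635, 0.2459]
ee_rot: [1.0, 0.0, 0.001, -0.001]
ft_force: [1.1, 3.8, 4.5]
grip_width: 0.243
grasp_force: 39.3
```

```bash
python3 - <<'E'
from h import *
o=get_obs();print(o['position'],o['joint_pos'].round(2),o['grip_width'],o['grasp_force'],o['ft_force'])
b=snap('side','side2.png')
cv2.imwrite('pics/crop2.png',cv2.convertScaleAbs(cv2.resize(b[90:190,200:300],(500,500),interpolation=cv2.INTER_CUBIC),alpha=1.6)[:,:,::-1])
E
```

```text
[0.60404565 0.16345631 0.2459095 ] [ 0.13  0.39 -0.63  1.41  0.23  1.41 -2.06] 0.2432721714415599 39.271554476581514 [1.12418102 3.84772828 4.48625409]
```

View pics/crop2.png

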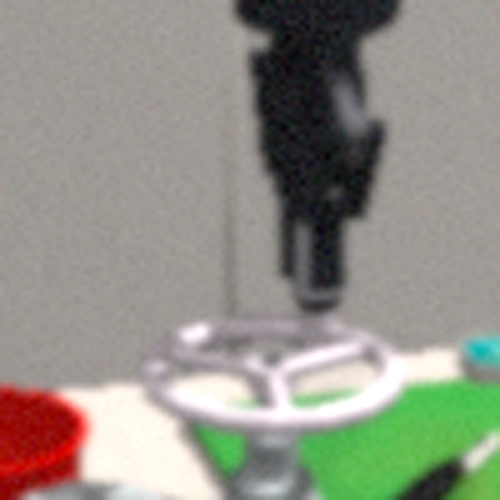

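The handle is gripped: 20.7 mm opening, 39 N. Next I'll work out the clockwise arc in tool units.

```bash
cat >> h.py <<'E'
def arc(a0,a1,n,r=.055,start=None,c=(.572,.121),z=0):
    # rows from angle a0 to a1 (world), tool x=+x, tool y=-y
    a=np.linspace(a0,a1,n+1); P=r*np.c_[np.cos(a),-np.sin(a)]
    if start is not None: P[0]=[start[0]-c[0],-(start[1]-c[1])]
    Q=np.round((P-P[0])/.04,2); D=np.diff(Q,axis=0).round(2)
    print([[float(x),float(y),0,0,0,0] for x,y in D])
E
python3 - <<'E'
from h import *
arc(.925,-1.075,10)
E
```

```text
[[0.2, 0.19, 0, 0, 0, 0], [0.16, 0.22, 0, 0, 0, 0], [0.12, 0.25, 0, 0, 0, 0], [0.06, 0.27, 0, 0, 0, 0], [0.0, 0.27, 0, 0, 0, 0], [-0.04, 0.27, 0, 0, 0, 0], [-0.1, 0.26, 0, 0, 0, 0], [-0.15, 0.23, 0, 0, 0, 0], [-0.2, 0.19, 0, 0, 0, 0], [-0.22, 0.16, 0, 0, 0, 0]]
```

Emit:
carry_out([
  [[0.2,0.19,0,0,0,0],[0.16,0.22,0,0,0,0],[0.12,0.25,0,0,0,0],[0.06,0.27,0,0,0,0],[0.0,0.27,0,0,0,0],[0,0,0,0,0,0],[0,0,0,0,0,0]],
])

```text
clock: 5.33
position: [0.6237, 0.1139, 0.2458]
ee_rot: [1.0, -0.0, -0.002, 0.001]
ft_force: [-11.5, 0.1, 10.7]
grip_width: 0.241
grasp_force: 40.6
```

Emit:
carry_out([
  [[-0.04,0.27,0,0,0,0],[-0.1,0.26,0,0,0,0],[-0.15,0.23,0,0,0,0],[-0.2,0.19,0,0,0,0],[-0.22,0.16,0,0,0,0],[0,0,0,0,0,0],[0,0,0,0,0,0]],
])

```text
clock: 5.92
position: [0.5955, 0.0726, 0.2458]
ee_rot: [1.0, 0.001, -0.001, -0.001]
ft_force: [-6.8, 9.1, 7.2]
grip_width: 0.246
grasp_force: 40.6
```

```bash
python3 - <<'E'
from h import *
o=get_obs();print(o['position'],o['ee_rot'].round(4),o['joint_pos'].round(2),o['grip_width'],o['grasp_force'],o['ft_force'],o['clock'])
E
```

```text
[0.59545912 0.07260726 0.2458316 ] [ 1.0e+00  1.2e-03 -9.0e-04 -1.1e-03] [ 0.28  0.33 -0.6   1.48  0.19  1.39 -1.9 ] 0.24603996371747455 40.550238504074514 [-6.7583656   9.06368418  7.23628754] 5.9167
```

```bash
python3 - <<'E'
from h import *
arc(-1.07,-3.15,11,start=(.598,.0726),c=(.569,.121))
E
```

```text
[[-0.3, 0.1, 0, 0, 0, 0], [-0.26, 0.05, 0, 0, 0, 0], [-0.26, 0.01, 0, 0, 0, 0], [-0.25, -0.04, 0, 0, 0, 0], [-0.25, -0.09, 0, 0, 0, 0], [-0.22, -0.13, 0, 0, 0, 0], [-0.19, -0.17, 0, 0, 0, 0], [-0.16, -0.21, 0, 0, 0, 0], [-0.12, -0.23, 0, 0, 0, 0], [-0.07, -0.25, 0, 0, 0, 0], [-0.02, -0.26, 0, 0, 0, 0]]
```

Emit:
carry_out([
  [[-0.3,0.1,0,0,0,0],[-0.26,0.05,0,0,0,0],[-0.26,0.01,0,0,0,0],[-0.25,-0.04,0,0,0,0],[-0.25,-0.09,0,0,0,0],[0,0,0,0,0,0]],
])

```text
clock: 6.42
position: [0.5434, 0.0722, 0.2459]
ee_rot: [1.0, 0.002, 0.001, -0.001]
ft_force: [4.3, 11.3, 0.8]
grip_width: 0.244
grasp_force: 40.5
```

Emit:
carry_out([
  [[-0.22,-0.13,0,0,0,0],[-0.19,-0.17,0,0,0,0],[-0.16,-0.21,0,0,0,0],[-0.12,-0.23,0,0,0,0],[-0.07,-0.25,0,0,0,0],[-0.02,-0.26,0,0,0,0],[0,0,0,0,0,0],[0,0,0,0,0,0]],
])

```text
clock: 7.08
position: [0.5141, 0.1176, 0.2459]
ee_rot: [1.0, -0.001, 0.001, 0.001]
ft_force: [3.9, -2.3, 4.0]
grip_width: 0.242
grasp_force: 41.8
```

```bash
python3 - <<'E'
from h import *
from scipy.optimize import least_squares
o=get_obs();print(o['position'],o['ee_rot'].round(4),o['joint_pos'].round(2),o['grip_width'],o['grasp_force'],o['ft_force'],o['clock'])
P=np.array([[.604,.1635],[.6237,.1139],[.5955,.0726],o['position'][:2]])
s=least_squares(lambda c:np.hypot(*(P-c).T)-.055,[.57,.12]);print(s.x,s.fun,np.arctan2(*(P-s.x).T[::-1]))
E
```

```text
[0.51411025 0.1176397  0.24585484] [ 1.0e+00 -9.0e-04  1.1e-03  9.0e-04] [ 0.29  0.16 -0.66  1.67  0.1   1.34 -1.96] 0.24219753749623127 41.81472287513316 [ 3.91650459 -2.34206415  4.00355474] 7.0833
[0.56911003 0.12090348] [6.15430722e-05 3.73822584e-05 4.23162018e-05 9.65333457e-05] [ 0.88452888 -0.12759544 -1.07076989 -3.0823205 ]
```

The circle fits to 0.1 mm: centre (0.5691, 0.1209). The handle should now be at the stop, so I'll push a little further to feel it.

Emit:
carry_out([
  [[0,-0.1,0,0,0,0],[0.01,-0.1,0,0,0,0],[0,0,0,0,0,0],[0,0,0,0,0,0],[0,0,0,0,0,0]],
])

```text
clock: 7.5
position: [0.5141, 0.118, 0.2457]
ee_rot: [1.0, -0.005, -0.001, 0.006]
ft_force: [-5.6, -28.1, 15.9]
grip_width: 0.242
grasp_force: 43.7
```

Emit:
carry_out([
  [[0.01,-0.1,0,0,0,0],[0.01,-0.1,0,0,0,0],[0,0,0,0,0,0],[0,0,0,0,0,0],[0,0,0,0,0,0],[0,0,0,0,0,0]],
])

```text
clock: 8.0
position: [0.5143, 0.1184, 0.2455]
ee_rot: [1.0, -0.009, -0.003, 0.011]
ft_force: [-18.1, -54.5, 26.9]
grip_width: 0.243
grasp_force: 47.6
```

The stop is clear: 54 N, with less than 0.5 mm of movement at (0.514, 0.118). Now for the two opening turns.

```bash
python3 - <<'E'
from h import *
z=np.pi+.056; c=(.5691,.1209)
print(np.array([c[0]+.055*np.cos(z)-.5152, -(c[1]+.055*np.sin(z)-.1374)])/.04)
arc(z,z+2*np.pi,28,c=c)
E
```

```text
[-0.02534456  0.48945976]
[[0.05, 0.3, 0, 0, 0, 0], [0.12, 0.29, 0, 0, 0, 0], [0.18, 0.25, 0, 0, 0, 0], [0.23, 0.2, 0, 0, 0, 0], [0.27, 0.15, 0, 0, 0, 0], [0.29, 0.09, 0, 0, 0, 0], [0.31, 0.02, 0, 0, 0, 0], [0.3, -0.06, 0, 0, 0, 0], [0.29, -0.11, 0, 0, 0, 0], [0.25, -0.18, 0, 0, 0, 0], [0.2, -0.23, 0, 0, 0, 0], [0.15, -0.27, 0, 0, 0, 0], [0.09, -0.3, 0, 0, 0, 0], [0.02, -0.3, 0, 0, 0, 0], [-0.06, -0.31, 0, 0, 0, 0], [-0.11, -0.28, 0, 0, 0, 0], [-0.18, -0.25, 0, 0, 0, 0], [-0.23, -0.21, 0, 0, 0, 0], [-0.27, -0.15, 0, 0, 0, 0], [-0.3, -0.08, 0, 0, 0, 0], [-0.3, -0.02, 0, 0, 0, 0], [-0.31, 0.05, 0, 0, 0, 0], [-0.28, 0.12, 0, 0, 0, 0], [-0.25, 0.18, 0, 0, 0, 0], [-0.21, 0.23, 0, 0, 0, 0], [-0.15, 0.27, 0, 0, 0, 0], [-0.08, 0.29, 0, 0, 0, 0], [-0.02, 0.31, 0, 0, 0, 0]]
```

Emit:
carry_out([
  [[-0.02,0.25,0,0,0,0],[0,0.24,0,0,0,0],[0.05,0.3,0,0,0,0],[0.12,0.29,0,0,0,0],[0.18,0.25,0,0,0,0],[0.23,0.2,0,0,0,0],[0.27,0.15,0,0,0,0],[0.29,0.09,0,0,0,0],[0.31,0.02,0,0,0,0],[0,0,0,0,0,0]],
])

```text
clock: 8.83
position: [0.5728, 0.0661, 0.2457]
ee_rot: [1.0, 0.001, 0.001, -0.002]
ft_force: [0.8, 7.2, 5.9]
grip_width: 0.241
grasp_force: 42.6
```

Emit:
carry_out([
  [[0.3,-0.06,0,0,0,0],[0.29,-0.11,0,0,0,0],[0.25,-0.18,0,0,0,0],[0.2,-0.23,0,0,0,0],[0.15,-0.27,0,0,0,0],[0.09,-0.3,0,0,0,0],[0.02,-0.3,0,0,0,0],[0,0,0,0,0,0],[0,0,0,0,0,0]],
])

```text
clock: 9.58
position: [0.6241, 0.1228, 0.2458]
ee_rot: [1.0, 0.001, 0.001, -0.001]
ft_force: [5.1, 1.2, 4.5]
grip_width: 0.242
grasp_force: 42.4
```

The handle is tracking well and the forces are small.

Emit:
carry_out([
  [[-0.06,-0.31,0,0,0,0],[-0.11,-0.28,0,0,0,0],[-0.18,-0.25,0,0,0,0],[-0.23,-0.21,0,0,0,0],[-0.27,-0.15,0,0,0,0],[-0.3,-0.08,0,0,0,0],[-0.3,-0.02,0,0,0,0],[-0.31,0.05,0,0,0,0],[-0.28,0.12,0,0,0,0],[-0.25,0.18,0,0,0,0],[-0.21,0.23,0,0,0,0],[-0.15,0.27,0,0,0,0],[-0.08,0.29,0,0,0,0],[-0.02,0.31,0,0,0,0],[0,0,0,0,0,0],[0,0,0,0,0,0]],
])

```text
clock: 10.92
position: [0.5146, 0.114, 0.2457]
ee_rot: [1.0, -0.001, 0.001, 0.0]
ft_force: [6.8, -0.7, 2.6]
grip_width: 0.243
grasp_force: 42.2
```

Emit:
carry_out([
  [[0.05,0.3,0,0,0,0],[0.12,0.29,0,0,0,0],[0.18,0.25,0,0,0,0],[0.23,0.2,0,0,0,0],[0.27,0.15,0,0,0,0],[0.29,0.09,0,0,0,0],[0.31,0.02,0,0,0,0],[0.3,-0.06,0,0,0,0],[0.29,-0.11,0,0,0,0],[0.25,-0.18,0,0,0,0],[0.2,-0.23,0,0,0,0],[0.15,-0.27,0,0,0,0],[0.09,-0.3,0,0,0,0],[0.02,-0.3,0,0,0,0],[0,0,0,0,0,0]],
])

```text
clock: 12.17
position: [0.6241, 0.1241, 0.2458]
ee_rot: [1.0, 0.001, 0.001, -0.001]
ft_force: [6.0, 2.5, 5.2]
grip_width: 0.243
grasp_force: 42.4
```

Emit:
carry_out([
  [[-0.06,-0.31,0,0,0,0],[-0.11,-0.28,0,0,0,0],[-0.18,-0.25,0,0,0,0],[-0.23,-0.21,0,0,0,0],[-0.27,-0.15,0,0,0,0],[-0.3,-0.08,0,0,0,0],[-0.3,-0.02,0,0,0,0],[-0.31,0.05,0,0,0,0],[-0.28,0.12,0,0,0,0],[-0.25,0.18,0,0,0,0],[-0.21,0.23,0,0,0,0],[-0.15,0.27,0,0,0,0],[-0.08,0.29,0,0,0,0],[-0.02,0.31,0,0,0,0],[0,0,0,0,0,0],[0,0,0,0,0,0],[0,0,0,0,0,0],[0,0,0,0,0,0]],
])

```text
clock: 13.67
position: [0.5145, 0.1143, 0.2457]
ee_rot: [1.0, -0.001, 0.001, 0.0]
ft_force: [6.6, -0.3, 4.1]
grip_width: 0.243
grasp_force: 42.3
```

```bash
python3 - <<'E'
from h import *
o=get_obs();print(o['position'],o['joint_velocities'].round(3),o['grip_width'],o['grasp_force'],o['ft_force'],o['clock'])
p=o['position'][:2]-[.5691,.1209];print(np.hypot(*p),np.arctan2(p[1],p[0])+np.pi-.056)
a=snap('top','top3.png');b=snap('side','side3.png')
cv2.imwrite('pics/c3.png',cv2.convertScaleAbs(np.hstack([cv2.resize(a[130:290,130:370],(480,320)),cv2.resize(b[90:250,180:340],(320,320))]),alpha=1.5)[:,:,::-1])
E
```

```text
[0.51453748 0.11429864 0.24574285] [-0.002  0.001 -0.001  0.001  0.002  0.     0.002] 0.24289355311546973 42.313956962898374 [ 6.57694888 -0.34068695  4.06148199] 13.6667
0.05496040643443318 0.06440187880886011
```

View pics/c3.png

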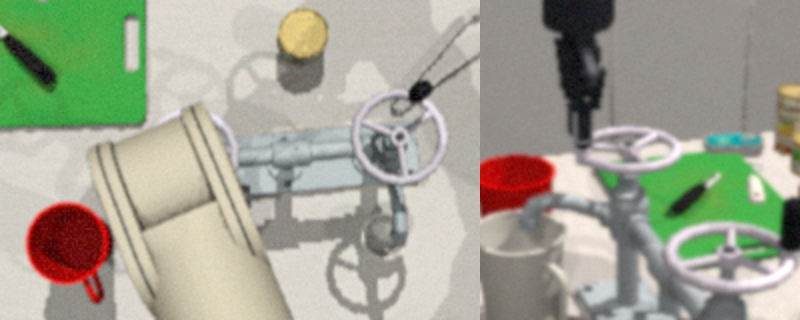

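The handle is still held on the spout side, at side-panel (585,130). The jug, ramekin, tin and right crank have not moved. The wheel reads about 0.06 rad past two turns, so I'll trim it slightly and hand in.

Emit:
carry_out([
  [[0,-0.09,0,0,0,0],[0,0,0,0,0,0],[0,0,0,0,0,0],[0,0,0,0,0,0],[0,0,0,0,0,0],[0,0,0,0,0,0],[0,0,0,0,0,0]],
])

```text
clock: 14.35
position: [0.5142, 0.1185, 0.2457]
ee_rot: [1.0, -0.001, 0.001, -0.0]
ft_force: [4.4, 0.6, 3.9]
grip_width: 0.241
grasp_force: 42.4
```

```bash
python3 - <<'E'
from h import *
o=get_obs();p=o['position'][:2]-[.5691,.1209];d=np.arctan2(p[1],p[0])
e=(d-np.pi-.056+np.pi)%(2*np.pi)-np.pi
print(o['position'],e,o['grasp_force'],o['joint_velocities'].round(3))
if abs(e)<.1: print(hand_in())
E
```

```text
[0.51420167 0.11849015 0.24574486] -0.01213160946239622 42.43813991546631 [-0.001  0.    -0.    -0.    -0.     0.     0.   ]
the job is handed in; nothing more can be done
None
```

I closed the left valve (the one behind the grey jug's spout) to its stop, backed it off two full turns to within about 0.01 rad by the arm's own position reading, and handed the job in with the handle still gripped at 42 N; no verdict came back.

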